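Wake the load logger, then preload the ankle-plate clip by four clicks and hold

TASK

Wake the load logger by pressing its three keys fully down one at a time: the small round key, then the bar-shaped key, then the large round key, leaving the clip lever where it is meanwhile. Then swing the clip holder's lever counter-clockwise seen from above, exactly four clicks on from where it stands now, never a fifth, and finish while still holding the lever at that fourth click with the fingers: the spring pulls it back if you let go. Leave the mandrel, vial rack and finger joints where they are.

Things in the scene. Friction and masses are not known exactly. Their poses are not given: they have to be found in the camera images.
- clip_holder: Fixed clip holder: aluminium base plate 255 x 140 x 12 mm with the lever's pivot; beyond the pivot (its +x) a grey detent housing 52 mm tall and a spring clip gripping an upright tan resin ankle plate, top 100 mm above the bench, 150 mm from the pivot. Origin on the bench below the pivot, z up. The lever's arm points away from the clip.
- clip_lever: Lever on the clip holder: steel toothed disc (radius 58 mm) with a dark arm. Origin on the vertical pivot axis, 12 mm above the bench; its x axis points along the arm to the knob, z up. Turns counter-clockwise from above (positive about z) against a return spring of 0.60 N m per rad, zero at the first notch. Moving it takes up to about 14 N at the knob.
- click_tip (a point): Where a sprung tip clicks into the disc's notches, 0.18 rad apart (18 mm along the knob's path), 60 mm from the pivot. On leaving a notch the push at the knob jumps up by 3 to 5 N within some 3 to 8 mm, then eases off steadily over the crest 0.09 rad on, down to the next notch, where it jumps again. Starts in notch 1, 2 or 3, where it stays alone; four on, the spring overcomes the notch.
- lever_knob (a point): The grip point of the lever's knob, a plain black upright round post, 18 mm in diameter and 47 mm tall, from 40 to 87 mm above the bench, standing on the arm's end 100 mm from the pivot axis. The point lies on the post's axis 66 mm above the bench. The post does not turn on the arm; its smooth round shape may turn between the fingers.
- small_key (a joint): Press depth (m) of the small round black key, 12 mm in diameter: 0 up, 0.005 fully down. About 1.5 N to start it and 4.5 N at the bottom; springs back. The three keys stand on white 42 mm square mounts in a row, 58 mm apart, on a grey console 70 x 200 x 20 mm; which key is at which place varies.
- bar_key (a joint): Press depth (m) of the bar-shaped black key, 34 x 10 mm, its length along the row; travel and spring as the small key.
- large_key (a joint): Press depth (m) of the large round black key, 32 mm in diameter; travel and spring as the small key.
- small_key_top (a point): Centre of the top of the small round key's cap, 40 mm above the bench when up (10 mm above its mount); its y axis runs along the row of keys.
- bar_key_top (a point): Centre of the top of the bar-shaped key's cap, 40 mm above the bench when up; y along the row and the bar.
- large_key_top (a point): Centre of the top of the large round key's cap, 40 mm above the bench when up; y along the row.
- mandrel: Bystander: knurled aluminium polishing mandrel, loose, standing on its 40 mm flange, 80 mm tall. Origin at its foot.
- vial_rack: Bystander: clear moulded vial rack, loose, 60 x 130 x 45 mm. Origin under its centre.
- finger_joint_a: Bystander: matte black nylon finger joint, loose, 64 mm long, 20 mm tall, lying between the robot and the clip holder. Origin under its centre.
- finger_joint_b: Bystander: a second such finger joint, lying beyond the console. Origin under its centre.

How it is judged:
By the outcome, as a careful person would: the job done as asked, in the order asked, and still so for the second after the job is handed in, while the arm keeps its last pose, push and grip.
It also fails if it takes over 72 s, if anything falls off the work surface, if the arm or the gripper's body presses on something with over 40 N, if the wrist force passes 120 N, or if a joint passes its speed limit or range.

ROBOT

A 6-joint arm with a two-finger parallel gripper is mounted at the origin on the work surface. World frame = base frame: x ahead of the robot, y to its left, z up, the work surface at z = 0. Lengths are in m, angles in rad, forces in N, time in s.
With the tool pointing down it reaches from about 0.325 to 0.9 m from the base axis. Payload 6.1 kg.
Tool frame: the origin (TCP) lies midway between the tips of the shut fingers; the grasp point (between the pads) lies 19 mm behind it; z points along the fingers, y is the line along which they close (so a half turn about z gives the same grasp; the last joint's range is limited). The gripper opens to 85 mm and grips with 20 to 120 N. Pads are 22 mm wide; open, the fingers measure 114 mm over their backs; the gripper's body (76 mm by 85 mm) begins 54 mm behind the grasp point. The pads swing forward as they close: fully open they stand 13 mm farther back than shut.
Start: joints at [1.052, 0.22, 1.526, -0, 1.395, -0.126], TCP at [0.239, 0.577, 0.231] pointing down, gripper open.
Joint ranges: [-2.98, 2.98], [-0.91, 2.08], [0.09, 2.57], [-1.24, 4.39], [0.2, 2.65], [-2.68, 2.68]. Speed limits (rad/s): [2.57, 2.57, 3.01, 3.14, 3.14, 3.14].

INTERFACE

Orientations are given as [roll, pitch, yaw] about the fixed x, y, z axes, in that order (R = Rz(yaw) Ry(pitch) Rx(roll)).
In Python, from plant import movep, move_l, set_joints, gripper_to, hold, inverse_kinematics, observe, get_image, get_calibration, Unreachable, job_done gives the robot as it stands. Calls block until the motion is done:
- movep(position, orientation): joint-space move of the TCP to a pose.
- move_l(position, feed=0.15, rotation=None, max_force=None): straight line of the TCP; rotation=None keeps the orientation; feed is the mean speed in m/s. With max_force (N) it stops when the force on the tool has changed by that much, and returns True; else False.
- set_joints(angles): joint-space move.
- gripper_to(opening, f_grip=None): finger opening in m; f_grip is the grip in N (None keeps the last); returns when the fingers have stopped.
- hold(seconds).
- inverse_kinematics(position, orientation): joint angles nearest the present ones, or None.
- observe(): the state.
- get_image(name): name is "side" or "top"; returns (picture, depth): 384x512x3 uint8, red, green, blue; 384x512 float32, m along the optical axis (not along the pixel's ray), 0 where there is no reading.
- get_calibration(name): a dict with "intrinsics" (3x3 intrinsics, pixels), "dist_coeffs" ([k1, k2, p1, p2, k3] as OpenCV has them; the pictures are not rectified), "world_from_camera" (4x4, takes a point from camera to world coordinates). Camera axes: x right, y down, z forward; pixel columns grow to the right and rows downward; lengths in m; the calibration is good to about 2 mm. A picture is of the moment at which its call begins. get_calibration takes no time and is no camera call.
A pose or a line that the arm cannot do raises Unreachable and nothing moves.
- job_done(): hands the job in; it is judged then, once.
The state is a dict: "time_s": time; "q": joint angles; "joint_velocities": joint speeds; "joint_torque": joint torques, N m; "eef_pos": TCP position; "tcp_rot": TCP orientation; "ft_force": force on the tool from outside, world axes, zero at the start; "torque": the same for the moment, N m; "opening": finger opening in m; "grasp_force": force on a finger pad.
Only numpy, scipy, OpenCV 4.12 (cv2) and the standard library are available. Lean on these libraries where they do the work, as an engineer would, in place of code of your own. Each camera call takes 0.05 s, during which the arm holds its last target. There are 200 camera calls.

## Working session

There is one attempt and no reset: what is moved stays moved. The work goes in short steps, each a Python script; the robot and the scene stay as the last script left them, time stands still between calls to the robot, and variables do not carry over. Pictures are saved under pics/ and viewed, at most 10 in all, crops included, and the job is handed in when it is done.

```bash
mkdir -p pics; ls; python3 - <<'E'
from plant import *
import cv2,numpy as np
for n in("top","side"):
    p,d=get_image(n); np.savez(f"pics/{n}0.npz",p=p,d=d); cv2.imwrite(f"pics/{n}0.png",cv2.resize(p[:,:,::-1],(800,600),interpolation=cv2.INTER_CUBIC))
    c=get_calibration(n); print(np.round(c["world_from_camera"],3), c["intrinsics"],c["dist_coeffs"])
s=observe();print(s["tcp_rot"],s["time_s"],s["opening"],s["ft_force"])
E
```

```text
pics
[[-0.011 -0.981  0.191  0.306]
 [-1.     0.012  0.003 -0.018]
 [-0.005 -0.191 -0.981  1.247]
 [ 0.     0.     0.     1.   ]] [[403.41750922   0.         247.2354438 ]
 [  0.         403.41750922 190.40592131]
 [  0.           0.           1.        ]] [-0.03233044  0.          0.          0.          0.        ]
[[ 0.805 -0.316  0.502 -0.084]
 [-0.593 -0.435  0.678 -0.832]
 [ 0.003 -0.843 -0.538  0.749]
 [ 0.     0.     0.     1.   ]] [[472.00881838   0.         260.24211228]
 [  0.         472.00881838 188.07253736]
 [  0.           0.           1.        ]] [0.02476498 0.         0.         0.         0.        ]
[-3.13984233e+00 -2.32410592e-04  2.74880625e+00] 0.1 0.08528893222893748 [-0.99539423 -0.63519368 -0.49072382]
```

View pics/top0.png

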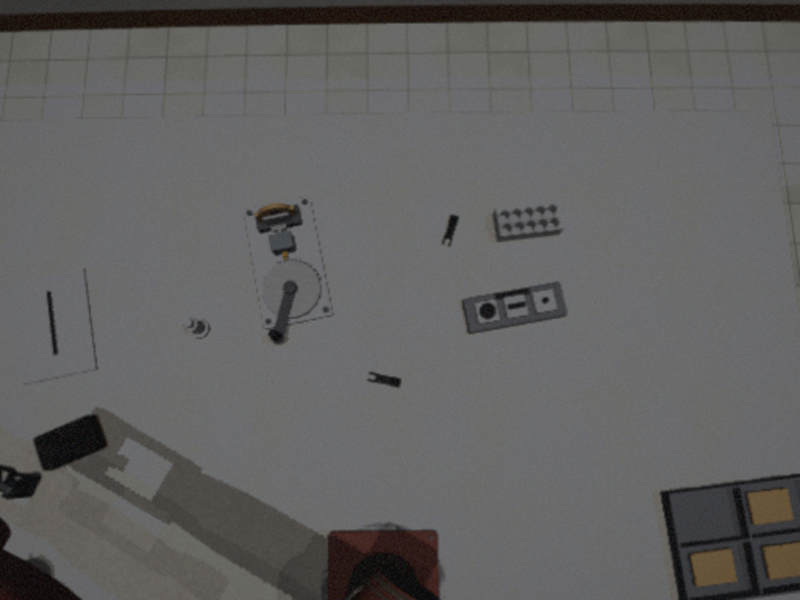

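View pics/side0.png

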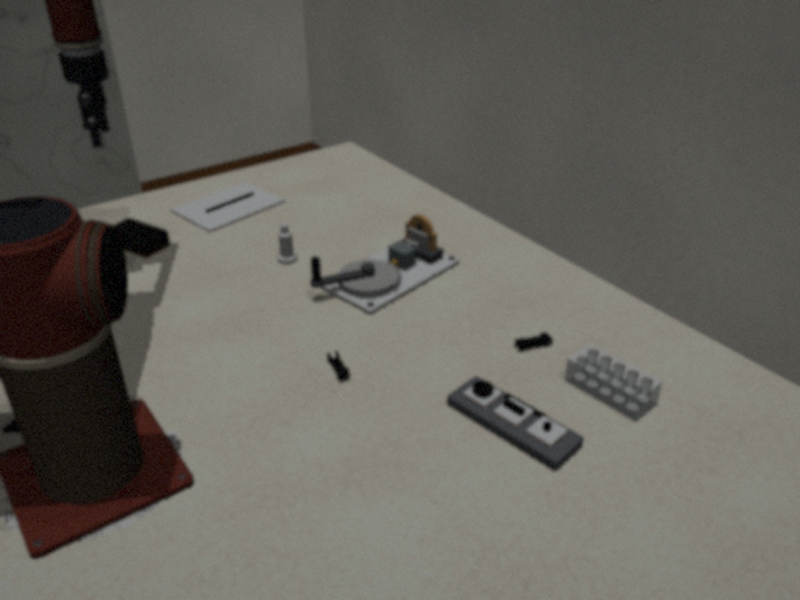

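The top view shows the pivot near (290,288), the knob near (277,337), and the large, bar and small keys at (487,311), (516,305) and (545,300). The mandrel is at (200,328). I'll enlarge crops for accuracy.

```bash
python3 - <<'E'
import cv2,numpy as np
def crop(n,u0,v0,w,h,k):
    p=np.load(f"pics/{n}0.npz")["p"][v0:v0+h,u0:u0+w,::-1]
    p=cv2.convertScaleAbs(p,alpha=1.7,beta=10)
    return cv2.resize(p,None,fx=k,fy=k,interpolation=cv2.INTER_CUBIC)
# top: clip [150:220]x[122:222]; keys [290:370]x[175:220]
a=crop("top",145,122,76,100,6); b=crop("top",290,175,76,45,6)
im=np.zeros((600,456+0,3),np.uint8); 
cv2.imwrite("pics/c1.png",a)
c=crop("side",190,130,110,75,4); d=crop("side",280,235,100,70,4)
im=np.zeros((300+280,456+0,3),np.uint8)
im=np.zeros((580,800,3),np.uint8); im[:270,:456]=b; im[280:580,:440]=c; im[0:0]=0; d=cv2.resize(d,(340,238)); im[300:538,450:790]=d
cv2.imwrite("pics/c2.png",im)
E
```

```text
(no output)
```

View pics/c1.png

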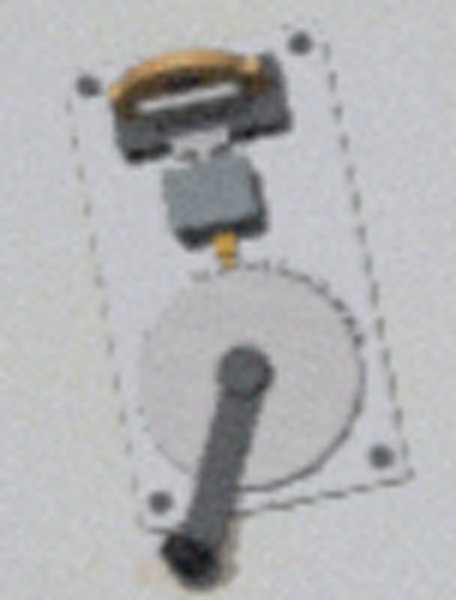

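View pics/c2.png

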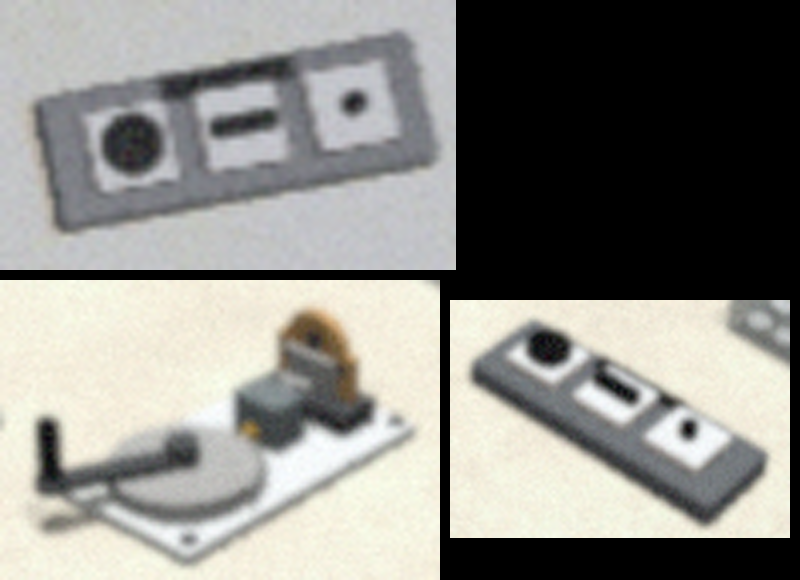

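Crop 1 shows the hub top at (245,371), the disc centre near (252,378), the knob top near (180,547), and plate screws at (88,86), (300,43), (381,457) and (160,502). Crop 2 shows the keys at (132,143), (244,123) and (353,102), with the side-view knob post running from (46,420) down to (47,487).

```bash
cat > h.py <<'E'
import numpy as np,cv2
from plant import *
def ray(n,u,v):
    c=get_calibration(n);T=np.array(c["world_from_camera"])
    x=cv2.undistortPoints(np.array([[[u,v]]],float),np.array(c["intrinsics"]),np.array(c["dist_coeffs"]))[0,0]
    return T[:3,3],T[:3,:3]@np.array([*x,1])
def onz(n,u,v,z):
    o,d=ray(n,u,v);return o+d*(z-o[2])/d[2]
def px(U,V,k,u0,v0): return (U+.5)/k-.5+u0,(V+.5)/k-.5+v0
def tri(a,b):
    (o,d),(p,e)=a,b
    s=np.linalg.lstsq(np.c_[d,-e],p-o,rcond=None)[0]
    A,B=o+s[0]*d,p+s[1]*e;return (A+B)/2,np.linalg.norm(A-B)
E
python3 - <<'E'
from h import *
np.set_printoptions(precision=4,suppress=True)
K=[px(*a,6,290,175) for a in((132,143),(244,123),(353,102))]
P=[onz("top",*k,.04) for k in K]; print("keys L,B,S",*P,np.linalg.norm(P[1]-P[0]),np.linalg.norm(P[2]-P[1]))
S=[px(*a,3.4,280,235) for a in((548-450,348-300),(617-450,388-300),(689-450,429-300))]
print("side",*[onz("side",*s,.04) for s in S])
t=lambda U,V:px(U,V,6,145,122); s=lambda U,V:px(U,V-280,4,190,130)
H=[onz("top",*t(*a),.012) for a in((88,86),(300,43),(381,457),(160,502))];print("holes",*H)
H=np.array(H)[:,:2];ax=(H[0]+H[1]-H[2]-H[3]);print("axis",ax/np.linalg.norm(ax),np.degrees(np.arctan2(ax[1],ax[0])),np.linalg.norm(ax)/2,np.linalg.norm(H[0]-H[1]),"c",H.mean(0))
for z in(.02,.03): print("disc",z,onz("top",*t(252,378),z))
print("hub",tri(ray("top",*t(245,371)),ray("side",*s(183,440))))
print("knobtop",onz("top",*t(180,547),.087),"side",onz("side",*s(46,420),.087),tri(ray("top",*t(180,547)),ray("side",*s(46,420))))
d=np.load("pics/top0.npz")["d"]
for a in(t(245,371),t(290,420),t(180,547)):
    u,v=map(round,a);print(d[v-1:v+2,u-1:u+2].tolist())
    o,r=ray("top",*a);print(o+r*d[v,u])
print("mandrel",onz("top",202*.64,329*.64,0))
print("fja",onz("top",384*.64,379*.64,.02))
E
```

```text
keys L,B,S [ 0.5145 -0.2097  0.04  ] [ 0.5241 -0.267   0.04  ] [ 0.5342 -0.323   0.04  ] 0.058073024323125194 0.056956625583337736
side [ 0.5124 -0.2146  0.04  ] [ 0.5221 -0.2725  0.04  ] [ 0.5322 -0.3285  0.04  ]
holes [0.7291 0.2662 0.012 ] [0.7516 0.1528 0.012 ] [0.5254 0.1075 0.012 ] [0.5032 0.2218 0.012 ]
axis [0.9809 0.1945] 11.21542562390439 0.23046005503166214 0.11565239565702724 c [0.6273 0.1871]
disc 0.02 [0.5664 0.174  0.02  ]
disc 0.03 [0.5643 0.1724 0.03  ]
hub (array([0.5649, 0.1717, 0.0523]), np.float64(0.0036893183769139927))
knobtop [0.4691 0.197  0.087 ] side [0.4716 0.2014 0.087 ] (array([0.4687, 0.1963, 0.0903]), np.float64(0.0002704244361876276))
[[1.2276418209075928, 1.2233995199203491, 1.2252784967422485], [1.22445809841156, 1.227480411529541, 1.2257133722305298], [1.227882742881775, 1.2244648933410645, 1.2247146368026733]]
[0.5643 0.1734 0.0471]
[[1.2391349077224731, 1.2430191040039062, 1.2380287647247314], [1.2405877113342285, 1.2382886409759521, 1.2407652139663696], [1.2368398904800415, 1.2418245077133179, 1.2355763912200928]]
[0.5417 0.1523 0.0317]
[[1.1727296113967896, 1.1698038578033447, 1.1703280210494995], [1.1701492071151733, 1.1687092781066895, 1.1653536558151245], [1.1663323640823364, 1.1730380058288574, 0.0]]
[0.4688 0.1967 0.0884]
mandrel [0.4898 0.3557 0.    ]
fja [ 0.385  -0.0083  0.02  ]
```

```bash
python3 - <<'E'
from h import *
np.set_printoptions(precision=4,suppress=True)
gripper_to(0.0,40)
R=[np.pi,0,np.radians(10)]
if inverse_kinematics([.533,-.3255,.1],R) is None: print("flip")
yaws=[np.radians(10),np.radians(-170)]
qs=[inverse_kinematics([.533,-.3255,.1],[np.pi,0,y]) for y in yaws]; print(qs)
R[2]=min((abs(q[5]),y) for q,y in zip(qs,yaws) if q is not None)[1]
movep([.533,-.3255,.10],R)
for n,p in(("small",(.533,-.3255)),("bar",(.523,-.2695)),("large",(.5135,-.212))):
    move_l([*p,.055],.12)
    f0=observe()["ft_force"]
    r=move_l([*p,.0335],.02,max_force=12); s=observe()
    hold(.15);s2=observe()
    print(n,r,s["eef_pos"],s["ft_force"]-f0,s2["eef_pos"],s2["ft_force"]-f0,s["time_s"])
    if n=="small":
        g,d=get_image("side");cv2.imwrite("pics/s1.png",cv2.resize(cv2.convertScaleAbs(g[210:310,270:400,::-1],alpha=1.7),None,fx=5,fy=5,interpolation=cv2.INTER_CUBIC))
    move_l([*p,.06],.12)
move_l([.5135,-.212,.13],.15)
E
```

```text
[array([-0.6744,  0.3405,  1.6377, -0.    ,  1.1633,  0.7218]), array([-0.6744,  0.3405,  1.6377,  0.    ,  1.1633, -2.4198])]
small True [ 0.5329 -0.3254  0.0351] [-1.6173  1.8958  5.5448] [ 0.5329 -0.3255  0.035 ] [-1.4106  2.089   5.0576] 5.7083
bar True [ 0.5229 -0.2695  0.0351] [-0.742   1.2115  5.9759] [ 0.5229 -0.2695  0.035 ] [-0.5196 -0.0221  5.3499] 7.875
large True [ 0.5134 -0.212   0.035 ] [-2.2277  0.109   5.9174] [ 0.5134 -0.212   0.035 ] [-1.6048 -0.7024  6.7807] 9.9917
```

View pics/s1.png

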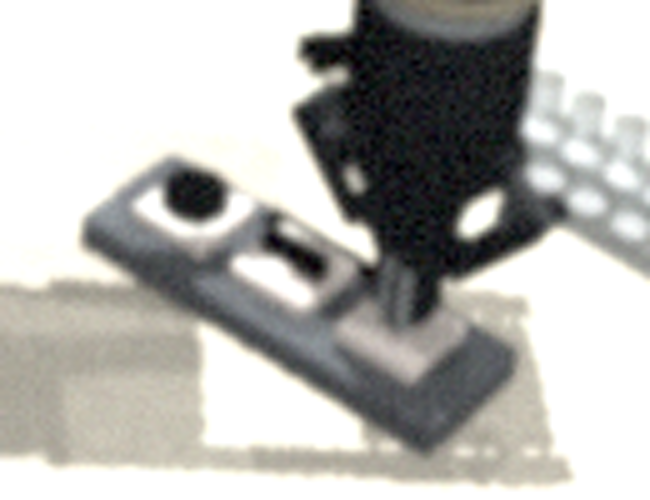

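The picture shows the shut fingertips pressing the small key flat to its mount at about (405,300). All three keys stopped hard at z = 0.035. Next is the lever.

```bash
python3 - <<'E'
from h import *
np.set_printoptions(precision=4,suppress=True)
gripper_to(.06)
k=np.array([.4695,.1985]); R=[np.pi,0,np.radians(165.5)]
movep([*k,.15],R); move_l([*k,.045],.08); hold(.3)
f0=np.mean([(hold(.05),observe()["ft_force"])[1] for _ in range(4)],0)
t=np.array([np.cos(np.radians(255.5)),np.sin(np.radians(255.5))]);r=np.array([-t[1],t[0]])*-1
np.save("f0.npy",f0);print("f0",f0,observe()["q"])
gripper_to(0,25);hold(.3)
s=observe();f=np.mean([(hold(.05),observe()["ft_force"])[1] for _ in range(4)],0)-f0
print(s["opening"],s["grasp_force"],s["eef_pos"],"f",f,"tan",f[:2]@t,"rad(-out)",f[:2]@r,"t",t,r,s["time_s"])
for n in("side","top"):
    g,d=get_image(n);a=g[130:210,170:310] if n=="side" else g[120:230,120:240]
    cv2.imwrite(f"pics/g_{n}.png",cv2.resize(cv2.convertScaleAbs(a[:,:,::-1],alpha=1.7),None,fx=5,fy=5,interpolation=cv2.INTER_CUBIC))
E
```

```text
f0 [ 0.2259 -0.3035  0.0091] [ 0.2452  0.1694  1.9672 -0.      1.0049 -1.0726]
0.017211611658242598 25.66885381937027 [0.4695 0.1986 0.0451] f [-0.7867  1.7855  1.2216] tan -1.5316383796564854 rad(-out) 1.2087110096411804 t [-0.2504 -0.9681] [-0.9681  0.2504] 16.1333
```

View pics/g_side.png

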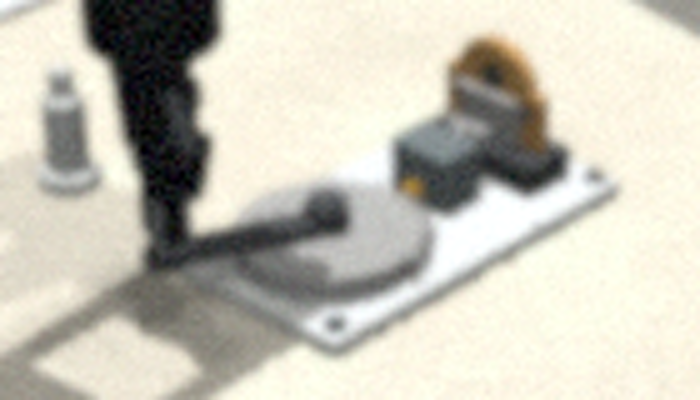

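The post at (165,240) is between the fingers and the mandrel is untouched. I'll move along the arc in small steps, logging tangential and radial force.

```bash
cat > arc.py <<'E'
from h import *
import json,sys
np.set_printoptions(precision=4,suppress=True)
C=np.array([.4695,.1986])-.1*np.array([np.cos(np.radians(165)),np.sin(np.radians(165))])
A0=np.radians(165); Y0=np.radians(165.5); f0=np.load("f0.npy")
def go(th,dr=0,feed=.03):
    a=A0+th;u=np.array([np.cos(a),np.sin(a)])
    move_l([*(C+(.1+dr)*u),.045],feed,rotation=[np.pi,0,Y0+th])
    F=[]
    for _ in range(3): hold(.02);s=observe();F.append(s["ft_force"])
    f=np.mean(F,0)-f0; p=s["eef_pos"][:2]-C
    return s,-(f[0]*-u[1]+f[1]*u[0]),f[:2]@u,np.arctan2(p[1],p[0])%(2*np.pi)-A0
def sweep(a,b,step,dr=0):
    for th in np.arange(a,b+1e-9,step):
        s,ft,fr,tm=go(th,dr)
        dr+=np.clip(.0001*fr,-.0005,.0005)
        print(f"{th:.3f} {tm:.4f} push {ft:.2f} rad {fr:.2f} dr {dr*1e3:.2f} mz {s['torque'][2]:.2f} op {s['opening']*1e3:.1f} t {s['time_s']:.1f}")
E
python3 - <<'E'
from arc import *
gripper_to(0,60)
sweep(0,.28,.02)
E
```

```text
0.000 -0.0000 push 0.92 rad 2.31 dr 0.23 mz -0.04 op 16.5 t 16.9
0.020 0.0179 push 2.13 rad 0.95 dr 0.33 mz -0.03 op 16.6 t 17.2
0.040 0.0378 push 3.57 rad -0.37 dr 0.29 mz -0.03 op 16.7 t 17.6
0.060 0.0592 push 2.39 rad -2.70 dr 0.02 mz 0.11 op 16.5 t 17.9
0.080 0.0802 push 2.73 rad -2.59 dr -0.24 mz 0.01 op 16.8 t 18.1
0.100 0.1003 push 2.23 rad -1.94 dr -0.43 mz -0.01 op 16.5 t 18.4
0.120 0.1204 push 1.73 rad -1.55 dr -0.59 mz 0.06 op 17.1 t 18.8
0.140 0.1405 push 0.95 rad 0.14 dr -0.57 mz 0.06 op 16.7 t 19.1
0.160 0.1590 push 2.10 rad -0.49 dr -0.62 mz 0.01 op 16.3 t 19.4
0.180 0.1777 push 2.58 rad -0.51 dr -0.67 mz 0.04 op 16.9 t 19.6
0.200 0.1971 push 4.29 rad -0.62 dr -0.74 mz 0.03 op 16.6 t 19.9
0.220 0.2175 push 4.77 rad -0.86 dr -0.82 mz 0.08 op 16.5 t 20.2
0.240 0.2393 push 4.12 rad -1.26 dr -0.95 mz 0.05 op 17.0 t 20.6
0.260 0.2602 push 4.47 rad -1.01 dr -1.05 mz 0.16 op 16.9 t 20.9
0.280 0.2806 push 3.96 rad -0.54 dr -1.10 mz 0.16 op 16.6 t 21.1
```

```bash
python3 - <<'E'
from arc import *
sweep(.30,.70,.02,-.0011)
E
```

```text
0.300 0.3008 push 3.62 rad -0.80 dr -1.18 mz 0.12 op 16.4 t 21.4
0.320 0.3208 push 2.82 rad -0.56 dr -1.24 mz 0.13 op 16.8 t 21.8
0.340 0.3389 push 3.56 rad -1.58 dr -1.39 mz 0.05 op 16.6 t 22.1
0.360 0.3580 push 4.84 rad -0.35 dr -1.43 mz 0.10 op 16.2 t 22.4
0.380 0.3763 push 5.93 rad -1.14 dr -1.54 mz 0.07 op 16.4 t 22.6
0.400 0.3959 push 5.86 rad -0.86 dr -1.63 mz 0.04 op 16.3 t 22.9
0.420 0.4167 push 5.99 rad -1.50 dr -1.78 mz 0.07 op 16.2 t 23.2
0.440 0.4375 push 4.78 rad -0.95 dr -1.88 mz 0.05 op 16.7 t 23.6
0.460 0.4587 push 4.49 rad -1.02 dr -1.98 mz 0.12 op 16.9 t 23.9
0.480 0.4801 push 5.08 rad -0.43 dr -2.02 mz 0.09 op 16.5 t 24.1
0.500 0.5004 push 3.90 rad -0.64 dr -2.08 mz 0.11 op 16.7 t 24.4
0.520 0.5188 push 4.91 rad -0.98 dr -2.18 mz 0.13 op 16.4 t 24.8
0.540 0.5372 push 5.30 rad -1.57 dr -2.34 mz 0.04 op 16.7 t 25.1
0.560 0.5547 push 7.03 rad -0.59 dr -2.40 mz 0.04 op 16.7 t 25.4
0.580 0.5735 push 7.22 rad -1.01 dr -2.50 mz 0.02 op 16.3 t 25.6
0.600 0.5943 push 6.27 rad -1.18 dr -2.62 mz 0.01 op 16.2 t 25.9
0.620 0.6151 push 5.91 rad -0.65 dr -2.68 mz -0.01 op 16.6 t 26.2
0.640 0.6362 push 5.68 rad -1.24 dr -2.81 mz 0.06 op 16.6 t 26.6
0.660 0.6570 push 5.15 rad -0.81 dr -2.89 mz 0.14 op 16.3 t 26.9
0.680 0.6776 push 4.91 rad -1.26 dr -3.01 mz 0.11 op 16.2 t 27.1
0.700 0.6968 push 4.88 rad -0.68 dr -3.08 mz 0.10 op 16.7 t 27.4
```

```bash
python3 - <<'E'
from arc import *
sweep(.708,.717,.008,-.0031)
hold(1.0); s,ft,fr,tm=go(.716,-.0032); print(tm,ft,fr)
g,d=get_image("top");cv2.imwrite("pics/g2.png",cv2.resize(cv2.convertScaleAbs(g[122:222,145:221,::-1],alpha=1.7,beta=10),None,fx=6,fy=6,interpolation=cv2.INTER_CUBIC))
E
```

```text
0.708 0.7035 push 5.67 rad -1.26 dr -3.23 mz 0.02 op 17.0 t 27.8
0.716 0.7106 push 5.97 rad -0.70 dr -3.30 mz 0.01 op 16.8 t 28.1
0.7107935574884614 5.924394768710897 -0.5050576408584493
```

View pics/g2.png

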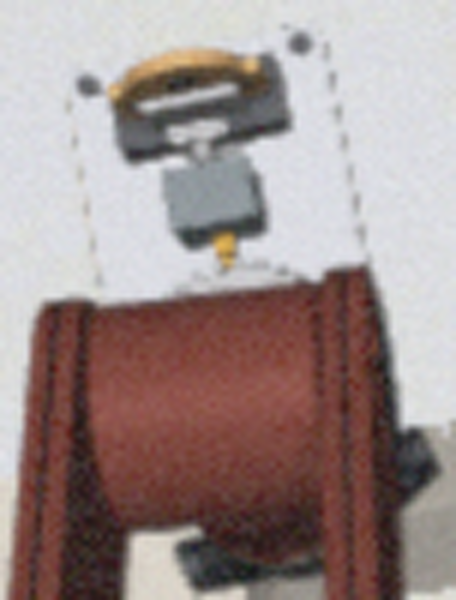

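The arm hides the knob in this view, but the opening of 16.8 mm and the 5.9 N push show the post is still gripped. The force rise matches the fourth notch: the earlier ones were at 0.175, 0.353 and 0.537, and this one is near 0.715 rad.

```bash
python3 -c "
from plant import *
print(job_done())"
```

```text
the job is handed in; nothing more can be done
None
```

I pressed the small, bar and large keys fully down in that order, then swung the lever four clicks counter-clockwise and handed the job in at about 29 s with the fingers still gripping it there; I counted the clicks by push force and angle, since the arm hid the knob from the top camera.

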